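# Show a filter plate's label to the code reader

### The job

Book out the amber glass filter plate: lift it out of the slotted rack, tell its frosted, labelled end and label face from the small notched corner, and hold it label side up at the code reader's reading point, the label squarely facing the window about 10 cm in front of it. Finish while still holding the plate there, still and touching nothing but your gripper; leave the other plates in their slots and do not bump the reader or disturb anything else on the bench.

Things in the scene. Friction and masses are not known exactly. Their poses are not given: they have to be found in the camera images.
- amber_plate: Amber glass plate 60 mm long, 50 high, 6 thick, 30 to 65 g, upright in a rack slot, lower edge 8 mm above the bench. Grip it across its two free short ends (60 mm). One top corner has a 9 x 9 mm notch; that end's last 20 mm is frosted white on one face. Origin: centre of the lower edge; z up its height, y along its length (notched, frosted end at -y); the frosted label face looks along -x.
- amber_plate_label (a point): Centre of the 17 mm square white code label on the amber plate's frosted end: 3 mm to -x, 19.5 mm to -y and 20 mm up from the plate's origin, in the plate's frame.
- amber_plate_notch (a point): The inner corner of the small square notch in the amber plate: 21 mm to -y and 41 mm up from its origin. The notch marks the frosted end: with the notch up and the label facing you, it is at your top right. All the plates follow this.
- rack: Grey slotted block, fixed, 172 x 44 x 20 mm, four crosswise slots 42 mm apart (7.6 mm wide, 12 deep, open-ended), one upright plate in each; the plate ends overhang the block by 8 mm. Origin: centre of its underside; x along the row. It may stand almost any way round, the plates in any order.
- reader: Hands-free code reader, fixed: round black foot 112 mm across, gooseneck up to 290 mm, black head. Origin: centre of the foot's underside; the head leans over and looks out to -x and down at 45 degrees.
- reader_head: Head of the reader, 72 mm wide, 86 mm tall, 65 mm deep, with a dark red window in its front. Origin: centre of the front face, 235 mm above the bench. It looks straight out along its own -x (45 degrees below level); its y is level.
- reading_point (a point): The reading point: 100 mm straight out in front of the reader's window, about 164 mm above the bench, where the label belongs. Axes as the reader head's.
- green_plate: Glass filter plate like the amber one (60 x 50 x 6 mm, same notch, frosted end and label, same frame) but green; stands in a slot of the rack, stays there. Origin: centre of its lower edge.
- blue_plate: Glass filter plate like the amber one (60 x 50 x 6 mm, same notch, frosted end and label, same frame) but blue; stands in a slot of the rack, stays there. Origin: centre of its lower edge.
- red_plate: Glass filter plate like the amber one (60 x 50 x 6 mm, same notch, frosted end and label, same frame) but red; stands in a slot of the rack, stays there. Origin: centre of its lower edge.
- screwdriver: Screwdriver with red handle, 190 mm long, lying on the bench; origin under its middle. Leave alone.
- foil_dish: Small round aluminium dish, 84 mm across, 24 mm high; origin at the centre of its underside. Leave alone.
- multimeter: Grey handheld multimeter lying on its back, 185 x 88 x 46 mm; origin at the centre of its underside. Leave alone.
- solder_spool: Solder spool standing on its flange, 58 mm across, 44 mm high; origin at the centre of its underside. Leave alone.
- bnc_adapter: Small steel and brass coaxial adapter, 42 x 15 x 15 mm, lying on the bench; origin at its underside. Leave alone.
- tissue_box: Cardboard box of lens tissues, 75 x 115 x 50 mm; origin at the centre of its underside. Leave alone.
- banana_plug: Red test-lead plug, 57 x 12 x 12 mm, lying on the bench; origin at its underside. Leave alone.
Mind the look-alikes: they are no part of the job. Several things look just like the rack: the one meant starts farthest to the robot's right.

How it is judged (in metres and radians):
On the way:
1. the amber plate is lifted out of the rack, held in the gripper (contact force between amber_plate and the fingers above 1 N and height (world z) of amber_plate above 0.06 m and contact force between amber_plate and rack below 0.05 N), for 0.2 s.
At the end, for the whole second after the job is handed in: The gripper holds the amber plate (over 1 N) still and touching nothing else, its label within 25 mm of the reading point, facing up (within 68 degrees of straight up) and the window (within 20 degrees); the other plates within 12 mm of where they stood in their slots (contact force between amber_plate and the fingers above 1 N and distance between amber_plate_label and reading_point below 0.025 m and angle between the x axis of amber_plate and the x axis of reader_head, either way round below 0.35 rad and angle between amber_plate's own x axis and vertical above 1.95 rad and linear speed of amber_plate below 0.02 m/s and height (world z) of amber_plate above 0.09 m and contact force between amber_plate and rack below 0.05 N and contact force between amber_plate and reader below 0.05 N and contact force between amber_plate and green_plate below 0.05 N and contact force between amber_plate and blue_plate below 0.05 N and contact force between amber_plate and red_plate below 0.05 N and distance of each of green_plate, blue_plate, red_plate from where it was at the start of the episode below 0.012 m); the arm keeps its last pose, push and grip.
It fails at once if the green, blue or red plate is shifted more than 12 mm or tipped out of its slot (distance of any of green_plate, blue_plate, red_plate from where it was at the start of the episode above 0.012 m or angle between any of green_plate, blue_plate, red_plate's own z axis and vertical above 0.35 rad).
It fails at once if the code reader is bumped (more than 3 N) (contact force between anything else and reader above 3 N).
It fails at once if something else lying on the bench is moved more than 20 mm (distance of any of screwdriver, foil_dish, multimeter, solder_spool, bnc_adapter, tissue_box, banana_plug from where it was at the start of the episode above 0.02 m).
It also fails if it takes over 32 s, if anything falls off the work surface, if the arm or the gripper's body presses on something with over 40 N, if the wrist force passes 120 N, or if a joint passes its speed limit or range.

### The arm

A 6-joint arm with a two-finger parallel gripper is mounted at the origin on the work surface. World frame = base frame: x ahead of the robot, y to its left, z up, the work surface at z = 0. Lengths are in mm, angles in rad, forces in N, time in s.
With the tool pointing down it reaches from about 275 to 750 mm from the base axis. Payload 10.2 kg.
Tool frame: the origin (TCP) lies midway between the tips of the shut fingers; the grasp point (between the pads) lies 19 mm behind it; z points along the fingers, y is the line along which they close (so a half turn about z gives the same grasp; the last joint's range is limited). The gripper opens to 85 mm and grips with 20 to 120 N. Pads are 22 mm wide; open, the fingers measure 114 mm over their backs; the gripper's body (76 mm by 85 mm) begins 54 mm behind the grasp point. The pads swing forward as they close: fully open they stand 13 mm farther back than shut.
Start: joints at [-1.348, 0.313, 1.498, -0, 1.331, -0.223], TCP at [226.358, -473.702, 231.294] pointing down, gripper open.
Joint ranges: [-2.94, 2.94], [-0.97, 2.17], [0.19, 2.56], [-1.23, 4.37], [0.02, 3.11], [-2.88, 2.88]. Speed limits (rad/s): [2.39, 2.39, 3.01, 3.14, 3.14, 3.14].

### API

Orientations are given as a unit quaternion [w, x, y, z].
In Python, from rig import ctrl gives the robot as it stands.
- The arm moves only by the tool send_rows, never from a script. Its argument "targets" is a list of rows, each a list of 7 numbers: the closure, from -1 (fully open) to 1 (shut), so that 0 is half open, then the shift along the tool's x, y, z in m, then the turn, a rotation vector about the tool's x, y, z in rad. In form: [[claw, dx, dy, dz, ax, ay, az], ...]. A call has exactly 10 rows; each row shifts and turns the commanded pose from where the row before left it, along the tool's axes as they then stand; what a row does not reach is not made up. A row lasts 1/8 s, in which the tool goes at most 62.5 mm and 10.7 degrees, less where a joint would pass 70% of its speed; a pose out of reach is approached as far as the arm can. A call with a gripper value outside its range is refused whole. The fingers move at their own pace and stop on an object; "squeeze" is the grip in N (left out, the last holds). Time passes only in rows, so rows that do not move let the fingers close, or fill a call up. It gives the time, the measured TCP pose, the force, the opening and the grip force at its end, in the units of the state.
- ctrl.sense(): the state, without advancing time (a new reading comes with each control period).
- ctrl.capture(name): name is "scene" or "top" or "wrist"; returns a dict with "img" (400x640x3 uint8, red, green, blue), "camera_matrix" (3x3 intrinsics, pixels), "R" (3x3) and "t" (3): a world point X has camera coordinates R X + t. Camera axes: x right, y down, z forward; pixel columns grow to the right and rows downward; lengths in mm; the calibration is good to about 2 mm. A picture is of the moment at which its call begins. There is no depth.
- ctrl.finish_job(): hands the job in; it is judged then, once.
Trained networks look in a picture, given as the dict that the camera call returned (one of the last four; its "shot" number tells which), for a name from the list of things; names that differ only in an ending like _2 or _b are one class to them, and where a whole thing is asked for, a point or a joint stands for the part that bears it (a point fixed in the world has none). Each returns a list of dicts, best first, with "score" (0 to 1); they miss things now and then, are a little off and sometimes report something else, mostly with a low value. They report only what shows in the picture. A call takes as long as a camera call. They do not tell look-alikes from the thing itself.
- ctrl.boxes_of(query, picture): "extent" ([left, top, width, height] in pixels, round what is visible of it).
- ctrl.landmark_of(query, picture): "point" ([column, row] in pixels: a listed point, or the origin of a listed thing).
The state is a dict: "time_s": time; "joints": joint angles; "dq": joint speeds; "tau": joint torques, N m; "eef_pos": TCP position; "ee_rot": TCP orientation; "force": force on the tool from outside, world axes, zero at the start; "wrist_torque": the same for the moment, N m; "grip_width": opening from 0.0 (shut) to 1.0 (fully open); "grip_force": force on a finger pad.
Only numpy, scipy, OpenCV 4.12 (cv2) and the standard library are available. Lean on these libraries where they do the work, as an engineer would, in place of code of your own. Each camera call takes 0.05 s, during which the arm holds its last target. There are 200 camera calls.

## Working session

There is one attempt and no reset: what is moved stays moved. The work goes in short steps, Python scripts to look and compute and a tool call to move; the robot and the scene stay as the last step left them, time stands still between calls to the robot, and variables do not carry over. Pictures are saved under pics/ and viewed, at most 10 in all, crops included, and the job is handed in when it is done.

Besides the shell and the picture viewer there is one more tool, called after "Request:" as name([rows], argument=value, ...), one row to a line, values as JSON. send_rows: Moves the arm, as the interface text tells. Its arguments: {"type":"object","properties":{"targets":{"type":"array"},"squeeze":{"type":"number"}},"required":["targets"]}

```bash
mkdir -p pics; ls
cat > h.py <<'E'
import numpy as np, cv2
from rig import ctrl
def save(n,im,s=None):
    if s: im=cv2.resize(im,None,fx=s,fy=s,interpolation=cv2.INTER_CUBIC)
    cv2.imwrite('pics/'+n+'.png',im[:,:,::-1])
def ray(c,p,z):
    K,R,t=[np.array(c[k],float) for k in('camera_matrix','R','t')]
    o=-R.T@t; d=R.T@np.linalg.solve(K,[p[0],p[1],1]); s=(z-o[2])/d[2]; return o+s*d
def proj(c,X):
    K,R,t=[np.array(c[k],float) for k in('camera_matrix','R','t')]
    q=K@(R@np.array(X,float)+t); return q[:2]/q[2]
E
python3 - <<'E'
from h import *
print(ctrl.sense())
a=ctrl.capture('scene'); b=ctrl.capture('top')
for n,c in(('scene',a),('top',b)):
    print(n,-np.array(c['R']).T@np.array(c['t']),np.array(c['camera_matrix'])[0,0])
    for q in('amber_plate','rack','reader','reader_head','amber_plate_label','amber_plate_notch','reading_point'):
        print(q,'L',[(np.round(d['point']).tolist(),round(d['score'],2)) for d in ctrl.landmark_of(q,c)][:4],'B',[(np.round(d['extent']).tolist(),round(d['score'],2)) for d in ctrl.boxes_of(q,c)][:4])
im=np.vstack([a['img'],b['img']]); save('both',im,0.74)
E
```

```text
pics
{'time_s': 0.0, 'joints': array([-1.34839158e+00,  3.13427414e-01,  1.49842835e+00,  4.05347394e-05,
        1.33100498e+00, -2.23425827e-01]), 'dq': array([ 0.00067358, -0.00186907, -0.00040107,  0.0013507 , -0.00096047,
        0.00043767]), 'tau': array([ 6.12608856e-04, -4.12267435e+01, -2.59743547e+01, -1.43635384e-04,
        4.18622454e-03,  3.23391447e-06]), 'eef_pos': array([ 226.31268331, -473.43599486,  230.74992433]), 'ee_rot': array([-6.34032731e-04,  9.75257972e-01,  2.21068963e-01,  2.00081155e-05]), 'force': array([-0.38527266, -0.07019357, -0.70810098]), 'wrist_torque': array([-0.00822996, -0.00535476, -0.02676433]), 'grip_force': 0.0, 'grip_width': 1.000165320924568}
scene [1487.5059484   142.29242085  751.74818534] 389.4061125110277
amber_plate L [] B [([357.0, 235.0, 19.0, 11.0], 0.64)]
rack L [([413.0, 216.0], 0.9), ([430.0, 270.0], 0.79), ([365.0, 239.0], 0.57)] B [([396.0, 199.0, 36.0, 32.0], 0.92), ([414.0, 247.0, 39.0, 46.0], 0.87), ([357.0, 239.0, 29.0, 24.0], 0.48)]
reader L [([251.0, 250.0], 0.62)] B [([226.0, 154.0, 40.0, 111.0], 0.97)]
reader_head L
[... 423 characters left out ...]
], 0.2)]
top [ 388.53802855  -22.03549067 1248.14201264] 412.3699096146565
amber_plate L [([292.0, 202.0], 0.58)] B []
rack L [([246.0, 268.0], 0.91), ([236.0, 179.0], 0.88), ([179.0, 272.0], 0.68), ([296.0, 210.0], 0.58)] B [([227.0, 240.0, 38.0, 58.0], 0.86), ([279.0, 183.0, 37.0, 52.0], 0.68), ([220.0, 147.0, 36.0, 57.0], 0.6)]
reader L [([408.0, 186.0], 0.91)] B [([390.0, 152.0, 78.0, 52.0], 0.74), ([279.0, 197.0, 19.0, 11.0], 0.3)]
reader_head L [([306.0, 225.0], 0.73), ([418.0, 186.0], 0.59)] B [([408.0, 157.0, 32.0, 43.0], 0.68)]
amber_plate_label L [([289.0, 206.0], 0.67)] B []
amber_plate_notch L [([284.0, 200.0], 0.57)] B []
reading_point L [] B [([406.0, 158.0, 31.0, 43.0], 0.93)]
```

```bash
sleep 1; ls pics
```

```text
both.png
```

View pics/both.png

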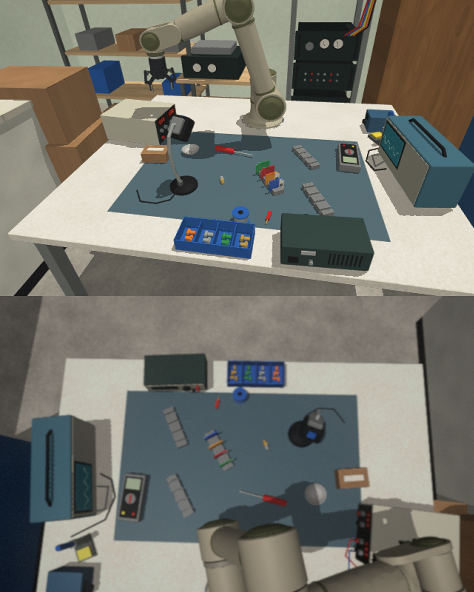

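The scene view is on top and the top view below. The rack holding the four coloured plates is at top-view px (296,210). Two empty look-alike racks are at (236,179) and (246,268). The reader foot is at (408,186). The rack with plates is the rightmost one, since y grows to the left in the image. Next is a close crop of both views.

Run:
```python
from h import *
a=ctrl.capture('scene'); b=ctrl.capture('top')
s=cv2.resize(a['img'][205:275,325:415],(800,622),interpolation=cv2.INTER_CUBIC)[:600]
t=cv2.resize(b['img'][170:250,260:340],(600,600),interpolation=cv2.INTER_CUBIC)
u=cv2.resize(b['img'][140:220,380:480],(500,400),interpolation=cv2.INTER_CUBIC)
cv=np.zeros((600,800,3),np.uint8); 
cv[:300,:400]=cv2.resize(s,(400,300)); cv[300:,:300]=cv2.resize(t,(300,300)); cv[:300,420:795]=cv2.resize(u,(375,300))
v=a['img'][140:270,215:285]; cv[300:,420:743]=cv2.resize(v,(323,300))
save('crop',cv)
for q,z in(('rack',0),('amber_plate',8),('amber_plate_label',28),('amber_plate_notch',49),('reader',0),('reader_head',235)):
    for n,c in (('s',a),('t',b)):
        for d in ctrl.landmark_of(q,c)[:4]:print(q,n,round(d['score'],2),np.round(d['point'],1),np.round(ray(c,d['point'],z)))
for n in('green_plate','blue_plate','red_plate'):
    for d in ctrl.landmark_of(n,b)[:2]:print(n,round(d['score'],2),np.round(d['point'],1),np.round(ray(b,d['point'],8)))
```

```text
rack s 0.91 [412.3 216.9] [389. 236.   0.]
rack s 0.7 [362.  242.6] [548.  81.   0.]
rack s 0.6 [430.8 271. ] [648. 280.   0.]
rack s 0.16 [372.8 235.8] [510. 111.   0.]
rack t 0.8 [242.9 268.2] [377. 236.   0.]
rack t 0.78 [236.8 177.4] [654. 271.   0.]
rack t 0.71 [297.6 210.5] [555.  78.   0.]
rack t 0.63 [285.6 204.3] [573. 116.   0.]
amber_plate s 0.67 [367.9 246. ] [572. 100.   8.]
amber_plate s 0.57 [358.3 295. ] [772.  90.   8.]
amber_plate s 0.35 [353.7 228.9] [492.  50.   8.]
amber_plate t 0.53 [293.7 199.6] [587.  91.   8.]
amber_plate_label s 0.69 [374.7 243. ] [580. 120.  28.]
amber_plate_label s 0.34 [210.9 214.2] [ 499. -425.   28.]
amber_plate_label t 0.66 [286.8 203.7] [571. 109.  28.]
amber_plate_label t 0.64 [284.2 206.2] [563. 117.  28.]
amber_plate_notch s 0.72 [377.4 234.8] [567. 127.  49.]
amber_plate_notch t 0.68 [284.  203.1] [569. 115.  49.]
reader s 0.9 [246.4 249.3] [ 626. -262.    0.]
reader t 0.91 [407.6 185.6] [ 640. -257.    0.]
reader_head s 0.7 [248.  174.7] [ 583. -240.  235.]
reader_head t 0.67 [283.1 185.3] [586.  98. 235.]
reader_head t 0.6 [420.  186.5] [ 591. -244.  235.]
green_plate 0.66 [305.5 226.6] [505.  52.   8.]
blue_plate 0.52 [285.7 185.8] [629. 117.   8.]
red_plate 0.31 [407.2 186. ] [ 637. -254.    8.]
```

View pics/crop.png

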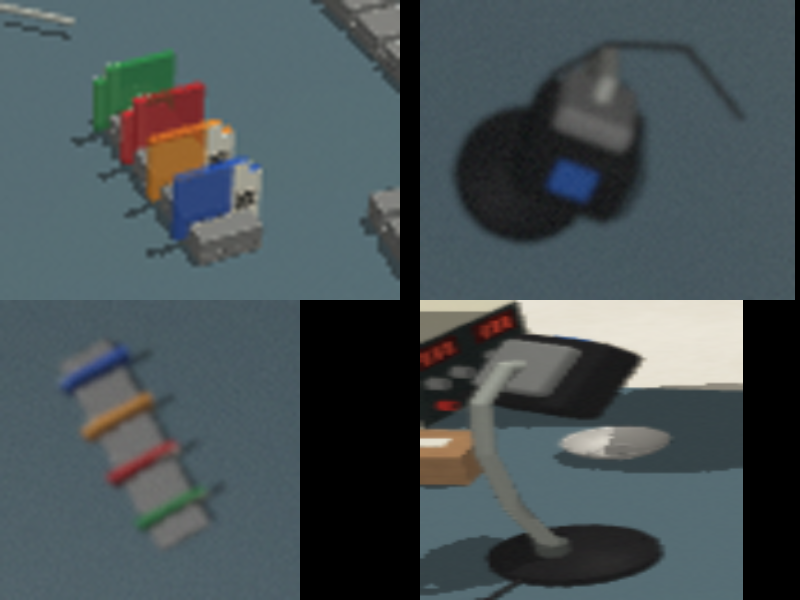

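The crops show, left to right from far to near, blue, amber, red and green in the top view. Amber is second from the far end, at top px about (291,201). The scene crop shows its white frosted end and label at scene px about (375,240), facing the scene camera (+x) at the robot's left (+y) end. The reader's grey back points away from the robot, so it looks back toward the robot. Candidates for the rack are (297,210) full, (237,178) empty and (243,268) empty. I choose the full one, which is rightmost. Now I'll measure it accurately.

```bash
cat >> h.py <<'E'
def blobs(c,zc=52,win=None):
    hsv=cv2.cvtColor(c['img'],cv2.COLOR_RGB2HSV); out={}
    for n,(lo,hi) in dict(blue=(108,125),amber=(8,22),red=(172,6),green=(50,75)).items():
        H=hsv[...,0]; m=((H>=lo)&(H<=hi)) if lo<hi else ((H>=lo)|(H<=hi))
        m=m&(hsv[...,1]>110)&(hsv[...,2]>50)
        if win: w=np.zeros_like(m); w[win[1]:win[3],win[0]:win[2]]=1; m&=w
        k,l,st,ce=cv2.connectedComponentsWithStats(m.astype(np.uint8),connectivity=8)
        if k<2: continue
        i=1+np.argmax(st[1:,4]); ys,xs=np.nonzero(l==i)
        out[n]=(ce[i],st[i,4],cv2.minAreaRect(np.c_[xs,ys].astype(np.float32)))
    return out
E
python3 - <<'E'
from h import *
print(ctrl.sense()['time_s'])
b=ctrl.capture('top'); P={}
for n,(ce,A,r) in blobs(b,win=(270,170,335,250)).items():
    P[n]=ray(b,ce,52); q=cv2.boxPoints(r); W=np.array([ray(b,p,56)[:2] for p in q])
    e=[W[1]-W[0],W[2]-W[1]]; e=max(e,key=np.linalg.norm)
    print(n,A,np.round(ce,1),np.round(P[n],1),'len',round(np.linalg.norm(e)),'ang',round(np.degrees(np.arctan2(e[1],e[0])),1))
print({k:round(np.linalg.norm(P['green']-P[k]),1) for k in P}, np.degrees(np.arctan2(*(P['blue']-P['green'])[1::-1])))
w=ctrl.capture('wrist'); s=ctrl.sense(); print(s['time_s'])
R,t=np.array(w['R']),np.array(w['t']); o=-R.T@t; print('wcam',o,R[2],w['camera_matrix'][0][0])
from scipy.spatial.transform import Rotation as Ro
T=Ro.from_quat(s['ee_rot'],scalar_first=True).as_matrix()
print('cam in tool',T.T@(o-s['eef_pos']),'\n',T.T@R.T)
a=ctrl.capture('scene'); save('wrist0',np.hstack([cv2.resize(w['img'],(480,300)),cv2.resize(a['img'][145:205,225:275],(300,300))]))
E
```

```text
2.35
blue 69 [286.2 187.4] [615.7 110.5  52. ] len 57 ang -61.5
amber 65 [291.  200.6] [576.5  94.5  52. ] len 55 ang -58.4
red 50 [296.8 213.3] [539.5  76.2  52. ] len 53 ang -59.2
green 16 [302.1 226.6] [500.7  59.3  52. ] len 36 ang -61.9
{'blue': np.float64(125.9), 'amber': np.float64(83.6), 'red': np.float64(42.3), 'green': np.float64(0.0)} 24.022202893392645
2.45
wcam [ 300.74419267 -438.01868669  375.69850215] [-0.28963925 -0.13946885 -0.94692003] 308.0562842166342
cam in tool [ 8.24933799e+01 -1.13005470e-01 -1.44405266e+02] 
 [[ 5.00106924e-04 -9.46918862e-01 -3.21472268e-01]
 [ 9.99999526e-01  2.05115452e-04  9.51494196e-04]
 [-8.35048872e-04 -3.21472591e-01  9.46918516e-01]]
```

View pics/wrist0.png

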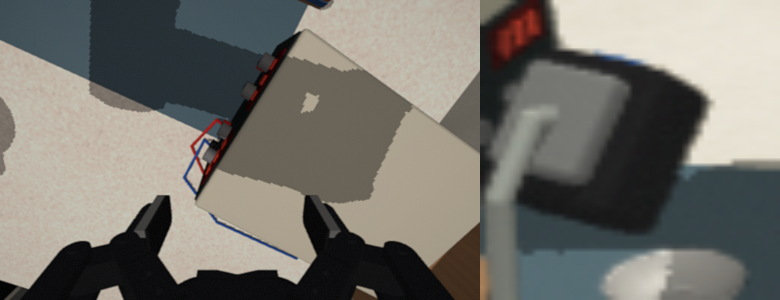

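The plate spacing measures 125.9 mm against the expected 126, so the top-view measurement is sound. The wrist picture shows only the power supply under the start pose. I'll move above amber at about (577,94), where the tool yaw already roughly matches the rack.

Request:
send_rows([
  [-1,0.02,-0.013,0.001,0,0,0],
  [-1,0.042,-0.027,0.003,0,0,0],
  [-1,0.042,-0.027,0.003,0,0,0],
  [-1,0.042,-0.027,0.003,0,0,0],
  [-1,0.042,-0.027,0.003,0,0,0],
  [-1,0.042,-0.027,0.003,0,0,0],
  [-1,0.042,-0.027,0.003,0,0,0],
  [-1,0.042,-0.027,0.003,0,0,0],
  [-1,0.042,-0.027,0.003,0,0,0],
  [-1,0.042,-0.027,0.003,0,0,0],
], squeeze=40)

```text
time_s: 3.75
eef_pos: [475.8, -69.6, 203.4]
ee_rot: [0.0, 0.975, 0.221, 0.0]
force: [0.4, -1.0, -0.4]
grip_width: 0.999
grip_force: 0.0
```

Request:
send_rows([
  [-1,0.042,-0.027,0.003,0,0,0],
  [-1,0.042,-0.027,0.003,0,0,0],
  [-1,0.042,-0.027,0.003,0,0,0],
  [-1,0.03,-0.02,0.002,0,0,0],
  [-1,0.007,-0.004,0,0,0,0],
  [-1,0,0,0,0,0,0],
  [-1,0,0,0,0,0,0],
  [-1,0,0,0,0,0,0],
  [-1,0,0,0,0,0,0],
  [-1,0,0,0,0,0,0],
])

```text
time_s: 5.0
eef_pos: [576.8, 93.7, 192.4]
ee_rot: [0.0, 0.975, 0.221, 0.0]
force: [0.5, 0.8, -0.2]
grip_width: 1.002
grip_force: 0.0
```

Run:
```python
from h import *
s=ctrl.sense(); print(s['time_s'],s['eef_pos'],s['ee_rot'],s['joints'])
w=ctrl.capture('wrist')
for q,z in(('amber_plate_notch',49),('amber_plate_label',28),('amber_plate',8),('rack',0)):
    for d in ctrl.landmark_of(q,w)[:4]: print(q,round(d['score'],2),np.round(d['point']),np.round(ray(w,d['point'],z)))
for n,(ce,A,r) in blobs(w).items():
    q=cv2.boxPoints(r);W=np.array([ray(w,p,56)[:2] for p in q])
    e=max([W[1]-W[0],W[2]-W[1]],key=np.linalg.norm)
    print(n,A,np.round(ce),np.round(ray(w,ce,45)),'ang',round(np.degrees(np.arctan2(e[1],e[0])),1))
save('w1',w['img'],1.25)
```

```text
5.0 [576.83022668  93.68211754 192.38950992] [2.51930575e-05 9.75291702e-01 2.20921010e-01 4.79189875e-05] [-3.93358670e-02  4.73652918e-01  1.36869553e+00 -2.47406845e-05
  1.29913859e+00  1.08594967e+00]
amber_plate_notch 0.71 [495.  16.] [770.  23.  49.]
amber_plate_notch 0.68 [292. 188.] [564. 113.  49.]
amber_plate_label 0.72 [297. 177.] [570. 112.  28.]
amber_plate_label 0.6 [323. 208.] [551.  73.  28.]
amber_plate 0.63 [314. 173.] [577.  96.   8.]
rack 0.86 [184.  30.] [650. 271.   0.]
rack 0.69 [144. 268.] [375. 235.   0.]
rack 0.67 [318. 192.] [557.  81.   0.]
rack 0.45 [313. 131.] [616. 116.   0.]
blue 2746 [514.  21.] [775.   5.  45.] ang -64.4
amber 902 [615. 388.] [ 498. -363.   45.] ang -84.6
red 1146 [317. 221.] [542.  76.  45.] ang -59.2
green 1229 [322. 256.] [507.  53.  45.] ang -58.7
```

View pics/w1.png

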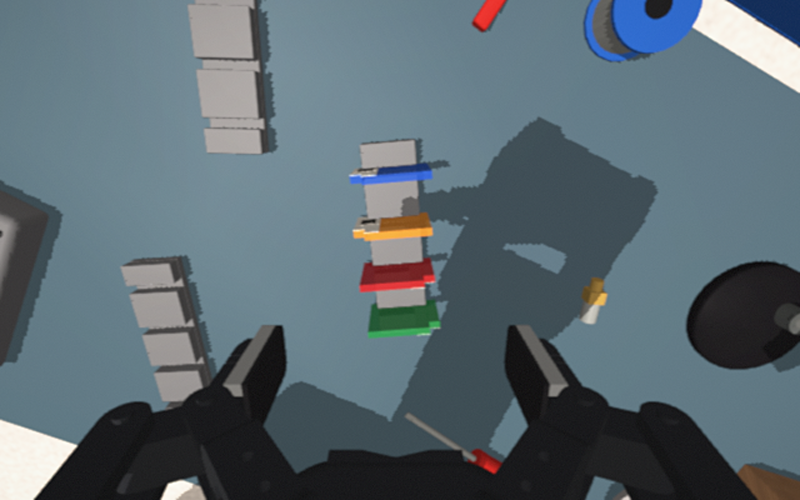

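The wrist view (1.25x) shows amber from (354,236) to (432,228). Its white label lies on the far (+x) face at the left end, about (368,226), which matches the notch rule. I'll fit the top rims precisely.

Run:
```python
from h import *
w=ctrl.capture('wrist'); hsv=cv2.cvtColor(w['img'],cv2.COLOR_RGB2HSV).astype(int)
W=(slice(125,275),slice(275,360)); H,S,V=[hsv[W][...,i] for i in range(3)]
for n,m in dict(blue=(H>105)&(H<125)&(S>150),amber=(H>10)&(H<22)&(S>120),red=((H>172)|(H<6))&(S>120),green=(H>50)&(H<80)&(S>100)).items():
    k,l,st,ce=cv2.connectedComponentsWithStats(m.astype(np.uint8)); i=1+np.argmax(st[1:,4]); m=l==i
    cols=np.nonzero(m.any(0))[0]; low=np.array([np.nonzero(m[:,c])[0].max() for c in cols])+125
    P=np.array([ray(w,(c+275,r+.5),58)[:2] for c,r in zip(cols,low)])
    vx,vy,x0,y0=cv2.fitLine(P[4:-4].astype(np.float32),cv2.DIST_HUBER,0,.01,.01).ravel()
    d=np.array([vx,vy]); d=d if d[1]<0 else -d; s=(P-[x0,y0])@d
    nrm=np.array([-d[1],d[0]]); 
    print(n,'px',cols[[0,-1]]+275,'yaw',round(np.degrees(np.arctan2(*d[::-1])),1),'mid',np.round(np.array([x0,y0])+nrm*3+d*(s.min()+s.max())/2,1),'span',round(np.ptp(s),1),'ends',np.round(np.array([x0,y0])+nrm*3+d*s.max(),1))
```

```text
blue px [280 345] yaw -60.5 mid [614.  115.1] span 58.4 ends [628.4  89.7]
amber px [283 345] yaw -60.3 mid [575.9  95.5] span 58.4 ends [590.4  70.1]
red px [288 347] yaw -59.1 mid [539.5  74.4] span 58.8 ends [554.6  49.2]
green px [294 352] yaw -58.0 mid [504.2  50.9] span 60.1 ends [520.1  25.5]
```

The rack yaw is 30.2° and amber's centre is (576.5,95). The row length of 127 mm (126 expected) and rim spans of 58–60 mm check out. I'll turn, descend and grip.

Request:
send_rows([
  [-1,0,0,0.02,0,0,-0.082],
  [-1,0,-0.001,0.05,0,0,0],
  [-1,0,0,0.05,0,0,0],
  [-1,0,0,0.04,0,0,0],
  [-1,0,0,0.022,0,0,0],
  [-1,0,0,0,0,0,0],
  [1,0,0,0,0,0,0],
  [1,0,0,0,0,0,0],
  [1,0,0,0,0,0,0],
  [1,0,0,0,0,0,0],
], squeeze=40)

```text
time_s: 6.55
eef_pos: [577.3, 94.8, 11.9]
ee_rot: [0.0, 0.965, 0.261, 0.001]
force: [-1.0, -0.3, 6.3]
grip_width: 0.692
grip_force: 43.2
```

Run:
```python
from h import *
s=ctrl.sense(); print(s['time_s'],s['eef_pos'],s['force'],s['grip_width'],s['grip_force'],s['dq'][5])
save('w2',ctrl.capture('wrist')['img'])
```

```text
6.55 [577.25868425  94.79621239  11.89718358] [-0.98775513 -0.34029288  6.25736392] 0.691911696637461 43.21718752384186 -5.8367244275707225e-05
```

View pics/w2.png

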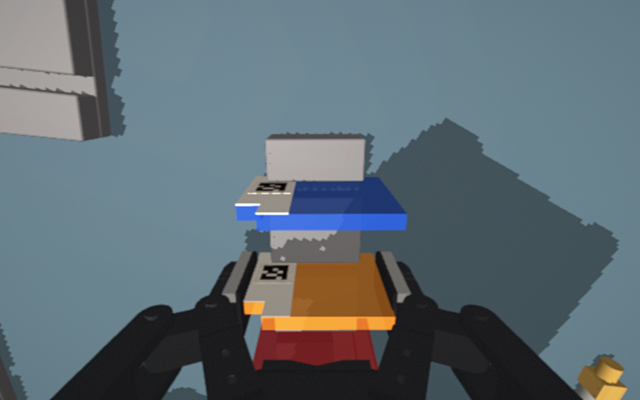

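Gripped with an opening of 58.8 mm, close to the 60 mm plate length. In the picture amber sits between the pads with its label at (273,272) on the far face. I'll lift it and carry it back toward the robot's right.

Request:
send_rows([
  [1,0,0,-0.02,0,0,0],
  [1,0,0,-0.035,0,0,0],
  [1,0,0,-0.04,0,0,0],
  [1,0,0,-0.035,0,0,0],
  [1,0,0,-0.01,0,0,0],
  [1,-0.03,0.012,-0.02,0,0,0],
  [1,-0.042,0.017,-0.02,0,0,0],
  [1,-0.042,0.017,-0.02,0,0,0],
  [1,-0.042,0.017,-0.02,0,0,0],
  [1,-0.042,0.017,-0.02,0,0,0],
])

```text
time_s: 7.85
eef_pos: [444.3, -74.9, 250.1]
ee_rot: [-0.0, 0.965, 0.261, -0.0]
force: [0.8, -0.1, -0.0]
grip_width: 0.695
grip_force: 44.6
```

Request:
send_rows([
  [1,-0.042,0.017,0,0,0,0.1],
  [1,-0.02,0.008,0,0,0,0.175],
  [1,0,0,0,0,0,0.175],
  [1,0,0,0,0,0,0.175],
  [1,0,0,0,0,0,0.175],
  [1,0,0,0,0,0.16,0.075],
  [1,0,0,0,0,0.16,0],
  [1,0,0,0,0,0.16,0],
  [1,0,0,0,0,0.16,0],
  [1,0,0,0,0,0.145,0],
])

```text
time_s: 9.1
eef_pos: [402.3, -125.4, 249.6]
ee_rot: [0.064, 0.909, -0.161, 0.379]
force: [0.7, 0.5, -0.4]
grip_width: 0.69
grip_force: 44.6
```

Run:
```python
from h import *
s=ctrl.sense(); print(s)
a=ctrl.capture('wrist')
for q,z in(('reader',0),('reader_head',235),('amber_plate_label',0),('reading_point',164)):
    for d in ctrl.landmark_of(q,a)[:3]: print(q,round(d['score'],2),np.round(d['point']),np.round(ray(a,d['point'],z)))
    print([(np.round(d['extent']).tolist(),round(d['score'],2)) for d in ctrl.boxes_of(q,a)[:2]])
save('w3',a['img'],1.25)
np.savez('w3.npz',**{k:a[k] for k in('img','camera_matrix','R','t')})
```

```text
{'time_s': 9.1, 'joints': array([-0.77557294, -0.33042181,  2.29020458,  0.62929237,  0.52909913,
        0.70244103]), 'dq': array([-0.38330801, -0.42594298,  0.81090019,  1.98941123, -1.0189946 ,
       -2.03999345]), 'tau': array([  2.383001  ,  -8.00029457, -28.73457313,  -2.25276992,
        -0.15518197,   3.07635717]), 'eef_pos': array([ 402.30665042, -125.37338382,  249.63927127]), 'ee_rot': array([ 0.06425795,  0.9091584 , -0.16099178,  0.37866022]), 'force': array([ 0.66083022,  0.53210715, -0.41960392]), 'wrist_torque': array([0.17818588, 0.30112758, 0.04470481]), 'grip_force': 44.63335990905762, 'grip_width': 0.6898575545287621}
reader 0.71 [343. 144.] [ 635. -255.    0.]
[([310.0, 0.0, 114.0, 176.0], 0.76)]
reader_head 0.61 [367.  25.] [ 591. -242.  235.]
reader_head 0.37 [260. 200.] [ 456. -107.  235.]
[([326.0, 0.0, 91.0, 35.0], 0.88)]
amber_plate_label 0.71 [277. 274.] [467. -93.   0.]
[([245.0, 254.0, 153.0, 77.0], 0.62)]
[([325.0, 1.0, 91.0, 34.0], 0.59)]
```

View pics/w3.png

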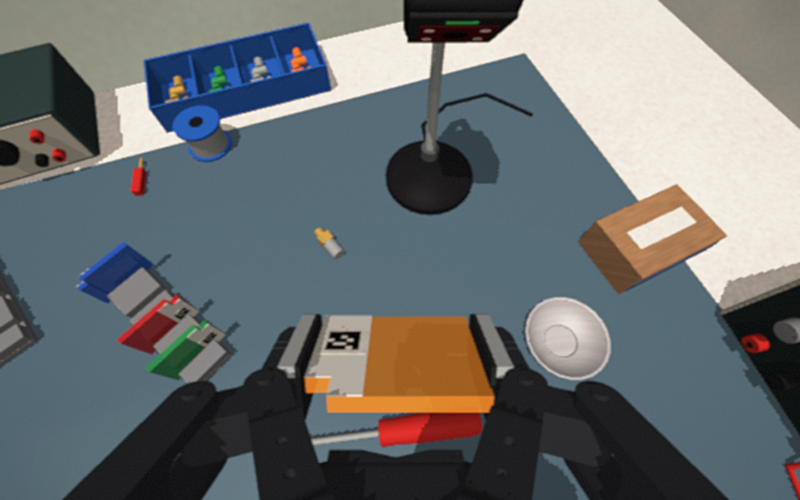

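Run:
```python
from h import *
from scipy.spatial.transform import Rotation as Ro
a=np.load('w3.npz'); s=ctrl.sense(); print(s['time_s'],s['eef_pos'],s['ee_rot'])
T=Ro.from_quat([0.06425795,0.9091584,-0.16099178,0.37866022],scalar_first=True).as_matrix()
print('label proj',proj(a,[402.3,-125.4,249.6]+T@[3,-19.5,-16.1]),'tool z',T[:,2],'x',T[:,0])
l=ray(a,np.array([408,40])/1.25,205);r=ray(a,np.array([490,42])/1.25,205)
print(l,r,np.linalg.norm(l-r),np.degrees(np.arctan2(*(r-l)[1::-1])))
b=ctrl.capture('top'); bo=ctrl.capture('scene'); w=ctrl.capture('wrist')
save('rd',np.hstack([cv2.resize(b['img'][140:210,385:455],(420,420),interpolation=cv2.INTER_CUBIC),cv2.resize(w['img'][:140,260:400],(380,420))]))
print(ctrl.sense()['eef_pos'],-np.array(w['R']).T@w['t'])
np.savez('t.npz',**{k:b[k] for k in('img','camera_matrix','R','t')});np.savez('w4.npz',**{k:w[k] for k in('img','camera_matrix','R','t')});np.savez('s.npz',**{k:bo[k] for k in('img','camera_matrix','R','t')})
```

```text
9.55 [ 403.43061762 -125.59961234  250.5251635 ] [ 0.06310298  0.91013999 -0.16030717  0.37678221]
label proj [274.7516904  273.77279672] tool z [ 0.66783424 -0.23876368 -0.70497471] x [ 0.66139617 -0.2440702   0.70921425]
[ 634.12772838 -220.77016349  205.        ] [ 608.61497429 -282.43769724  205.        ] 66.7366866142562 -112.47558999910177
[ 403.19135012 -125.48585429  250.34111776] [ 362.96715908 -112.2673833   411.74420182]
```

View pics/rd.png

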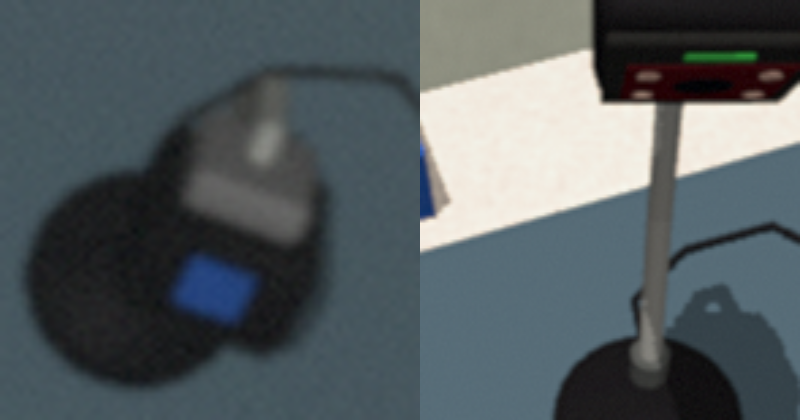

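The label projects at (274.8,273.8) against a detected (277,274), so the plate sits in the grip as expected. The crop shows the red window facing the robot. The head's lower front edge fits a yaw of 157.5° and a head centre of about (592,-241.5,235), so the reading point is about (527,-214,164). The remaining shift in tool axes is about (41,54,182) mm.

Request:
send_rows([
  [1,0.003,0.004,0.012,-0.027,0,0.027],
  [1,0.005,0.007,0.023,0,0,0],
  [1,0.005,0.007,0.023,0,0,0],
  [1,0.005,0.007,0.023,0,0,0],
  [1,0.005,0.007,0.023,0,0,0],
  [1,0.005,0.007,0.023,0,0,0],
  [1,0.005,0.007,0.023,0,0,0],
  [1,0.005,0.006,0.02,0,0,0],
  [1,0.003,0.003,0.012,0,0,0],
  [1,0,0,0,0,0,0],
])

```text
time_s: 10.95
eef_pos: [529.1, -234.8, 149.7]
ee_rot: [0.07, 0.907, -0.178, 0.375]
force: [-0.6, 1.6, -0.9]
grip_width: 0.699
grip_force: 44.6
```

Run:
```python
from h import *
from scipy.spatial.transform import Rotation as Ro
w=ctrl.capture('wrist'); b=ctrl.capture('scene'); s=ctrl.sense(); print({k:s[k] for k in('time_s','eef_pos','dq','force','grip_width','grip_force','joints')})
T=Ro.from_quat(s['ee_rot'],scalar_first=True).as_matrix(); L=s['eef_pos']+T@[3,-19.5,-16.1]
h=np.array([-.924,.383,0]); n=(h-[0,0,1])/2**.5; head=np.array([592,-241.5,235]); rp=head+100*n
print('label',L,'err',L-rp,'ang',np.degrees(np.arccos(T[:,0]@-n)),'up',np.degrees(np.arccos(T[2,0])))
for q in('amber_plate_label','reader_head'):
    for c in(w,b):
        print(q,'expect',proj(c,L if q[0]=='a' else head),[(np.round(d['point']),round(d['score'],2)) for d in ctrl.landmark_of(q,c)[:3]])
save('w5',np.hstack([cv2.resize(w['img'],(480,300)),cv2.resize(b['img'][150:225,220:300],(320,300))]))
```

```text
{'time_s': 11.05, 'eef_pos': array([ 528.74183514, -234.44125773,  150.34610313]), 'dq': array([-0.00026176, -0.00980879,  0.00243919,  0.0030689 , -0.00080427,
       -0.00310478]), 'force': array([ 0.99522084,  0.31113325, -0.38181216]), 'grip_width': 0.6957430172101279, 'grip_force': 44.64621126651764, 'joints': array([-0.73121453,  0.25657245,  2.04676391,  1.24417937,  0.26046074,
        0.09107317])}
label [ 527.45453114 -212.96964671  163.97595157] err [ 0.79119773  1.44816357 -0.31337031] ang nan up 45.04477686017264
amber_plate_label expect [274.07272122 274.38712857] [(array([277., 273.]), 0.67)]
amber_plate_label expect [265.74946584 187.14436901] [(array([268., 186.]), 0.58)]
reader_head expect [266.92321086  39.96126653] [(array([259.,  46.]), 0.59)]
reader_head expect [246.29654842 176.1650854 ] [(array([249., 174.]), 0.91), (array([211., 210.]), 0.74)]<stdin>:6: RuntimeWarning: invalid value encountered in arccos
```

View pics/w5.png

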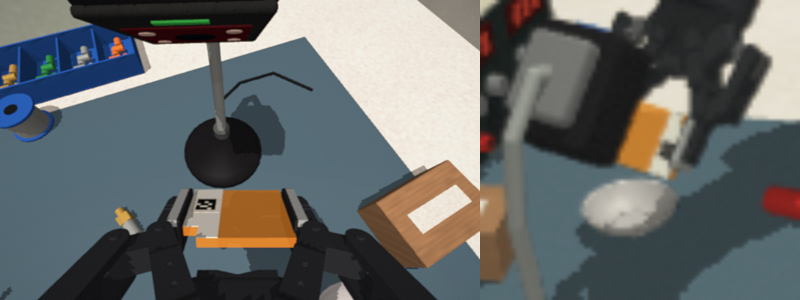

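The picture shows the label facing up, with the head window above it at the top. The head looks slightly left of the predicted spot, so I'll check its lower front edge again.

Run:
```python
from h import *
w=ctrl.capture('wrist'); s=ctrl.sense(); print(s['time_s'],s['eef_pos'])
h=np.array([-.924,.383,0]);y=np.array([-.383,-.924,0]); u=(h+[0,0,1])/2**.5; head=np.array([592,-241.5,235])
for p in [(104,42),(248,40)]:
    print(ray(w,np.array(p)*4/3,204.6))
im=w['img'].copy()
for a in(-36,36):
    for b in(-43,43): cv2.circle(im,tuple(int(v) for v in np.round(proj(w,head+a*y+b*u))),3,(0,255,255),-1)
save('w6',im[:200,50:400],2)
```

```text
11.3 [ 528.83776139 -234.62728922  150.54220841]
[ 647.33402243 -186.17398249  204.6       ]
[ 612.01717382 -276.86309391  204.6       ]
```

View pics/w6.png

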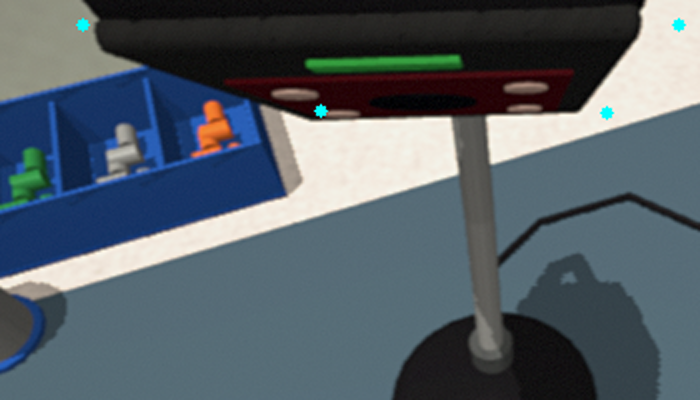

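The modelled front-face corners fall within a few mm and about 3° of the real head. That is well inside the 25 mm and 20° limits, and the arm is still.

```bash
python3 -c "
from rig import ctrl
print(ctrl.finish_job())"
```

```text
the job is handed in; nothing more can be done
None
```

I lifted the amber plate out of its slot and handed the job in with the gripper holding it still, label up, at the reader. By my measurements the label is within about 10 mm and 5° of the reading pose, inside the 25 mm and 20° limits; the hand-in call returned no verdict.

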